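Find the tin that rattles

TASK

Three identical sealed tins stand on the table, and in one of them the contents have come loose. Pick up and shake the tins endways in the air, setting each silent one back where it stood, lid up, until you find the one that rattles; shake that one too, then present it: hold it out level, lid up, about 20 cm above the middle of the grey board, its long side parallel to the board's long side. Finish still holding it there, still, and leave the jar, the cup and the small bottle alone.

Things in the scene. Friction and masses are not known exactly. Their poses are not given: they have to be found in the camera images.
- tin_a: flat sealed metal tin, 100 x 56 x 30 mm (x long side, y short side, z up through the lid), total about 0.28 kg, plain metal with a slip-over lid and a paper seal at each short end; stands lid up on the table, long side within about 0.5 rad of world x; origin at the centre of its underside; solid to the grip, best pinched across its 56 mm width; all three tins look alike and weigh alike
- tin_b: flat sealed metal tin, 100 x 56 x 30 mm (x long side, y short side, z up through the lid), total about 0.28 kg, plain metal with a slip-over lid and a paper seal at each short end; stands lid up on the table, long side within about 0.5 rad of world x; origin at the centre of its underside; solid to the grip, best pinched across its 56 mm width; all three tins look alike and weigh alike
- tin_c: flat sealed metal tin, 100 x 56 x 30 mm (x long side, y short side, z up through the lid), total about 0.28 kg, plain metal with a slip-over lid and a paper seal at each short end; stands lid up on the table, long side within about 0.5 rad of world x; origin at the centre of its underside; solid to the grip, best pinched across its 56 mm width; all three tins look alike and weigh alike
- contents_a (a joint): place of the one piece (0.15 kg) in tin_a along its long side, as an angle: 0 = middle, 0.1 rad = 30 mm towards +x, limits -0.1 to 0.1; starts near 0 in each tin. In two tins it is wedged and stays; in one it slides endways freely and rests at an end: tipping the tin endways 0.2 rad or more, or jerking it at 2 m/s2, sends it to the other end, and the wrist feels the knock and the shifted weight
- contents_b (a joint): place of the one piece (0.15 kg) in tin_b along its long side, as an angle: 0 = middle, 0.1 rad = 30 mm towards +x, limits -0.1 to 0.1; starts near 0 in each tin. In two tins it is wedged and stays; in one it slides endways freely and rests at an end: tipping the tin endways 0.2 rad or more, or jerking it at 2 m/s2, sends it to the other end, and the wrist feels the knock and the shifted weight
- contents_c (a joint): place of the one piece (0.15 kg) in tin_c along its long side, as an angle: 0 = middle, 0.1 rad = 30 mm towards +x, limits -0.1 to 0.1; starts near 0 in each tin. In two tins it is wedged and stays; in one it slides endways freely and rests at an end: tipping the tin endways 0.2 rad or more, or jerking it at 2 m/s2, sends it to the other end, and the wrist feels the knock and the shifted weight
- grey_board: flat grey board, 280 x 210 x 12 mm, fixed on the table beyond the tins; origin at the centre of its underside, its x axis runs along its 280 mm side
- jar_aqua: white screw-top paint jar, 70 mm wide, 83 mm high, left of the work (bystander); origin at the centre of its underside
- cup_red: small lidded paint cup, 71 mm wide, 55 mm high, right of the work (bystander); origin at the centre of its underside
- bottle_yellow: small yellow bottle, 29 mm wide, 73 mm high, left of the board (bystander); origin at the centre of its underside
Mind the look-alikes: they are no part of the job. What is shaped like the tin_b but purple is not meant. What is shaped like the tin_a but green is not meant.

How it is judged (in metres and radians):
On the way:
1. the tin with the loose contents is gripped in the air (at least 3 cm up) and its contents have been shaken out of the middle (over 12 mm) (((height (world z) of tin_a above 0.03 m and contact force between tin_a and the fingers above 1 N and (value of joint contents_a above 0.04 rad or value of joint contents_a below -0.04 rad)) or (height (world z) of tin_b above 0.03 m and contact force between tin_b and the fingers above 1 N and (value of joint contents_b above 0.04 rad or value of joint contents_b below -0.04 rad)) or (height (world z) of tin_c above 0.03 m and contact force between tin_c and the fingers above 1 N and (value of joint contents_c above 0.04 rad or value of joint contents_c below -0.04 rad)))), for 0.1 s.
At the end, for the whole second after the job is handed in: Rattling tin (contents over 12 mm off its middle) gripped (over 2 N), still, level within 0.2 rad, lid up, underside 13 to 28 cm above the table, within 5 cm of the board's middle, long side within 0.3 rad of the board's. Silent tins let go, flat on the table, lid up, within 5 cm of their starts ((((value of joint contents_a above 0.04 rad or value of joint contents_a below -0.04 rad) and height (world z) of tin_a between 0.13 and 0.28 m and horizontal distance between tin_a and grey_board below 0.05 m and angle between tin_a's own z axis and vertical below 0.2 rad and angle between the x axis of tin_a and the x axis of grey_board, either way round below 0.3 rad and linear speed of each of tin_a, tin_b, tin_c below 0.02 m/s and angular speed of tin_a below 0.2 rad/s and contact force between tin_a and the fingers above 2 N and distance of each of tin_b, tin_c from where it was at the start of the episode below 0.05 m and angle between each of tin_b, tin_c's own z axis and vertical below 0.1 rad and height (world z) of each of tin_b, tin_c below 0.006 m and contact force between each of tin_b, tin_c and the fingers below 0.1 N) or ((value of joint contents_b above 0.04 rad or value of joint contents_b below -0.04 rad) and height (world z) of tin_b between 0.13 and 0.28 m and horizontal distance between tin_b and grey_board below 0.05 m and angle between tin_b's own z axis and vertical below 0.2 rad and angle between the x axis of tin_b and the x axis of grey_board, either way round below 0.3 rad and linear speed of each of tin_b, tin_a, tin_c below 0.02 m/s and angular speed of tin_b below 0.2 rad/s and contact force between tin_b and the fingers above 2 N and distance of each of tin_a, tin_c from where it was at the start of the episode below 0.05 m and angle between each of tin_a, tin_c's own z axis and vertical below 0.1 rad and height (world z) of each of tin_a, tin_c below 0.006 m and contact force between each of tin_a, tin_c and the fingers below 0.1 N) or ((value of joint contents_c above 0.04 rad or value of joint contents_c below -0.04 rad) and height (world z) of tin_c between 0.13 and 0.28 m and horizontal distance between tin_c and grey_board below 0.05 m and angle between tin_c's own z axis and vertical below 0.2 rad and angle between the x axis of tin_c and the x axis of grey_board, either way round below 0.3 rad and linear speed of each of tin_c, tin_a, tin_b below 0.02 m/s and angular speed of tin_c below 0.2 rad/s and contact force between tin_c and the fingers above 2 N and distance of each of tin_a, tin_b from where it was at the start of the episode below 0.05 m and angle between each of tin_a, tin_b's own z axis and vertical below 0.1 rad and height (world z) of each of tin_a, tin_b below 0.006 m and contact force between each of tin_a, tin_b and the fingers below 0.1 N))); the arm keeps its last pose, push and grip.
It fails at once if a bystander (jar, cup or small bottle) is moved by more than 2 cm (distance of any of jar_aqua, cup_red, bottle_yellow from where it was at the start of the episode above 0.02 m).
It also fails if it takes over 70 s, if anything falls off the work surface, if the arm or the gripper's body presses on something with over 40 N, if the wrist force passes 120 N, or if a joint passes its speed limit or range.

ROBOT

A 6-joint arm with a two-finger parallel gripper is mounted at the origin on a cart in front of the work surface, level with it; the furniture and walls round the work are solid. World frame = base frame: x ahead of the robot, y to its left, z up, the work surface at z = 0. Lengths are in mm, angles in rad, forces in N, time in s.
With the tool pointing down it reaches from about 350 to 975 mm from the base axis. Payload 7.1 kg.
Tool frame: the origin (TCP) lies midway between the tips of the shut fingers; the grasp point (between the pads) lies 19 mm behind it (ctrl.grip_depth is the distance from the TCP to the grasp point, in mm); z points along the fingers, y is the line along which they close (so a half turn about z gives the same grasp; the last joint's range is limited). The gripper opens to 88 mm and grips with 3 to 60 N. Pads are 20 mm wide; open, the fingers measure 115 mm over their backs; the gripper's body (75 mm by 178 mm) begins 61 mm behind the grasp point.
Start: joints at [1.212, 0.423, 1.63, -0, 1.089, -0.019], TCP at [208.279, 589.258, 222.675] pointing down, gripper open.
Joint ranges: [-3, 3], [-0.9, 2.11], [0.09, 2.58], [-1.31, 4.45], [0.11, 2.69], [-2.54, 2.54]. Speed limits (rad/s): [2.39, 2.39, 3.01, 3.14, 3.14, 3.14].

INTERFACE

Orientations are given as a rotation vector (axis times angle).
In Python, from workcell import ctrl, cams gives the robot as it stands.
- The arm moves only by the tool move_arm, never from a script. Its argument "steps" is a list of rows, each a list of 3 entries, a list of its own where there are three numbers: the shift along the tool's x, y, z in units of 25 mm (1.0 is 25 mm), then the turn about the tool's z in units of 5 degrees (1.0 is 5 degrees), then the closure, from 0 (fully open) to 1 (shut). A call has 1 to 20 rows; each row shifts and turns the commanded pose from where the row before left it, along the tool's axes as they then stand; what a row does not reach is not made up. A row lasts 1/12 s, in which the tool goes at most 41.7 mm and 7.16 degrees, less where a joint would pass 70% of its speed; a pose out of reach is approached as far as the arm can. A call is refused whole if a number of a shift passes 1 or a number of a turn 1, either way. A call with a gripper value outside its range is refused whole. The fingers move at their own pace and stop on an object; the grip force is fixed at half the most. Time passes only in rows, so rows that do not move let the fingers close. It gives the time, the measured TCP pose, the force, the opening and the grip force at its end, in the units of the state.
- ctrl.get_obs(): the state, without advancing time (a new reading comes with each control period).
- cams.get_image(name): name is "scene" or "top" or "wrist"; returns a dict with "image" (480x640x3 uint8, red, green, blue), "camera_matrix" (3x3 intrinsics, pixels), "xyz" and "rotation" of the camera in the world; the wrist camera has in their place "mount" (4x4, takes a point from camera to tool coordinates, whose origin is the TCP and whose axes are the flange's). Camera axes: x right, y down, z forward; pixel columns grow to the right and rows downward; lengths in mm; the calibration is good to about 2 mm. The wrist camera is an equidistant fisheye: a pixel r from the principal point sees the ray r / f radians off the axis. A picture is of the moment at which its call begins: read the wrist's pose just before it. There is no depth.
- ctrl.close_job(): hands the job in; it is judged then, once.
Trained networks look in the newest picture that a camera, given by its name, has taken for a name from the list of things; names that differ only in an ending like _2 or _b are one class to them, and where a whole thing is asked for, a point or a joint stands for the part that bears it (a point fixed in the world has none). Each returns a list of dicts, best first, with "p" (0 to 1); they miss things now and then, are a little off and sometimes report something else, mostly with a low value. They report only what shows in the picture. A call takes as long as a camera call. They do not tell look-alikes from the thing itself.
- cams.boxes_of(camera, thing): "rect" ([centre column, centre row, width, height] in pixels, round what is visible of it).
- cams.cut_out(camera, thing): "pixels" (480x640 bool, what is visible of it) and "rect" ([centre column, centre row, width, height] in pixels, round what is visible of it).
The state is a dict: "t": time; "qpos": joint angles; "qvel": joint speeds; "joint_torque": joint torques, N m; "ee_pos": TCP position; "orientation": TCP orientation; "ft_force": force on the tool from outside, world axes, zero at the start; "moment": the same for the moment, N m; "width": finger opening in mm; "grasp_force": force on a finger pad.
Only numpy, scipy, OpenCV 4.12 (cv2) and the standard library are available. Lean on these libraries where they do the work, as an engineer would, in place of code of your own. Each camera call takes 0.05 s, during which the arm holds its last target. There are 200 camera calls.

## Working session

There is one attempt and no reset: what is moved stays moved. The work goes in short steps, Python scripts to look and compute and a tool call to move; the robot and the scene stay as the last step left them, time stands still between calls to the robot, and variables do not carry over. Pictures are saved under pics/ and viewed, at most 10 in all, crops included, and the job is handed in when it is done.

Besides the shell and the picture viewer there is one more tool, called after "Call:" by a JSON object that holds its "method" and its "body", one argument or row to a line. move_arm: Moves the arm, as the interface text tells. Its arguments: {"type":"object","properties":{"steps":{"type":"array"}},"required":["steps"]}

```bash
mkdir -p pics; ls; cat > h.py <<'E'
import numpy as np, cv2
from workcell import ctrl, cams
def cam(name):
    d=cams.get_image(name); return d
def toworld(d,uv,z):
    K=np.array(d["camera_matrix"]);R=np.array(d["rotation"]);R=R if R.shape==(3,3) else cv2.Rodrigues(R)[0]
    r=R@np.linalg.inv(K)@np.array([uv[0],uv[1],1.]); c=np.array(d["xyz"]); return c+r*(z-c[2])/r[2]
E
python3 - <<'E'
from h import *
for n in("top","scene"):
    d=cam(n);cv2.imwrite(f"pics/{n}0.png",d["image"][:,:,::-1])
    print(n,np.round(d["xyz"],0),np.round(d["rotation"],3).tolist())
    for t in("tin_a","grey_board"):
        for o in cams.cut_out(n,t):
            m=o["pixels"].astype(np.uint8)
            c=cv2.minAreaRect(cv2.findNonZero(m))
            z=30 if t=="tin_a" else 12
            box=cv2.boxPoints(c)
            print(t,round(o["p"],2),np.round(o["rect"]),d["image"][m>0].mean(0).round(),[toworld(d,p,z)[:2].round().tolist() for p in box],toworld(d,c[0],z)[:2].round())
s=ctrl.get_obs();print({k:np.round(v,3).tolist() for k,v in s.items()})
E
```

```text
pics
top [-406. -451. 1231.] [-2.145, 1.362, -0.463]
tin_a 0.91 [334. 262.  35.  29.] [ 77. 171.  91.] [[330.0, -78.0], [400.0, -63.0], [411.0, -167.0], [341.0, -179.0]] [ 370. -122.]
tin_a 0.81 [400. 268.  26.  41.] [144. 152. 159.] [[366.0, -273.0], [481.0, -248.0], [493.0, -306.0], [378.0, -327.0]] [ 428. -289.]
tin_a 0.76 [228. 205.  36.  32.] [134. 140. 146.] [[390.0, 279.0], [511.0, 263.0], [477.0, 193.0], [361.0, 210.0]] [433. 236.]
tin_a 0.61 [297. 235.  42.  35.] [137. 144. 150.] [[388.0, 58.0], [495.0, 16.0], [453.0, -43.0], [350.0, 0.0]] [421.   8.]
tin_a 0.56 [415. 229.  37.  34.] [138.  86. 177.] [[533.0, -237.0], [658.0, -262.0], [628.0, -322.0], [507.0, -295.0]] [ 580. -279.]
grey_board 0.93 [323. 175. 113.  78.] [159. 165. 169.] [[603.0, 201.0], [849.0, 226.0], [760.0, -111.0], [537.0, -110.0]] [681.  45.]
scene [-503.  406.  564.] [-1.351, 1.907, -1.095]
tin_a 0.85 [393. 221.  39.  27.] [ 61. 129.  63.] [[407.0, -65.0], [408.0, -171.0], [301.0, -121.0], [302.0, -25.0]] [352. -94.]
tin_a 0.73 [236. 230.  26.  41.] [135. 132. 133.] [[497.0, 262.0], [479.0, 206.0], [341.0, 238.0], [357.0, 288.0]] [415. 249.]
tin_a 0.64 [335. 220.  26.  31.] [135. 131. 131.] [[484.0, 25.0], [466.0, -30.0], [327.0, 29.0], [343.0, 78.0]] [401.  27.]
tin_a 0.58 [409. 175.  16.  25.] [117.  70. 136.] [[640.0, -258.0], [624.0, -310.0], [489.0, -233.0], [504.0, -186.0]] [ 561. -245.]
grey_board 0.58 [295. 183. 108.  39.] [150. 146. 145.] [[811.0, 168.0], [748.0, -139.0], [526.0, -51.0], [585.0, 212.0]] [660.  52.]
{'t': 0.3, 'qpos': [1.212, 0.423, 1.63, -0.0, 1.089, -0.019], 'qvel': [-0.0, -0.002, -0.003, -0.0, 0.001, 0.001], 'joint_torque': [0.0, -54.406, -27.355, 0.064, 0.02, -0.0], 'ee_pos': [208.228, 589.089, 222.404], 'orientation': [-0.531, -3.096, 0.001], 'ft_force': [0.152, 0.08, -0.249], 'moment': [-0.027, 0.02, -0.03], 'grasp_force': 0.0, 'width': 87.636}
```

View pics/top0.png

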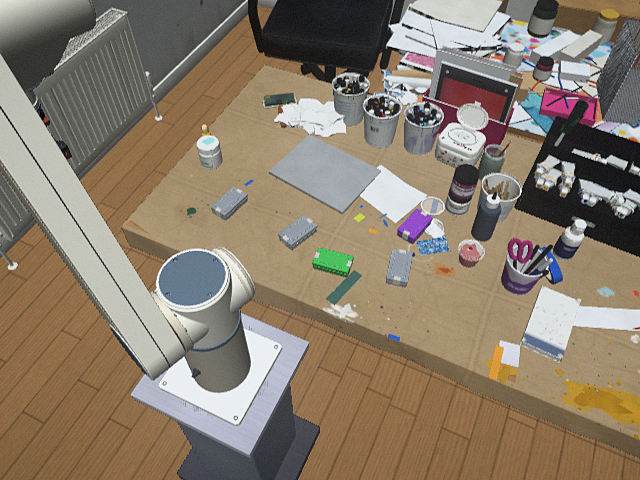

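View pics/scene0.png

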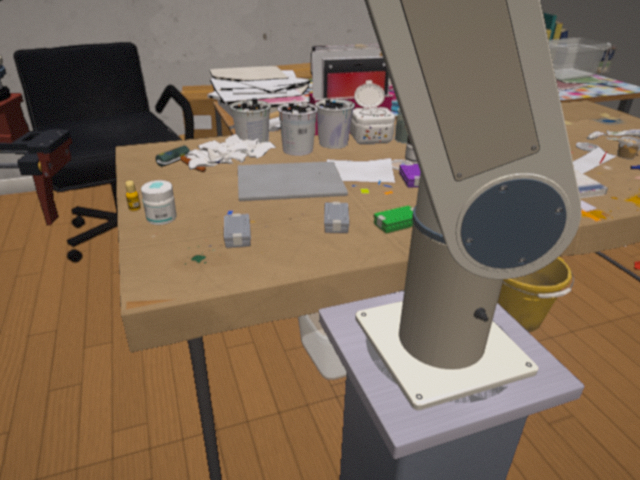

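```bash
cat >> h.py <<'E'
from scipy.optimize import minimize
def proj(d,P):
    K=np.array(d["camera_matrix"]);R=np.array(d["rotation"]);R=R if R.shape==(3,3) else cv2.Rodrigues(R)[0]
    q=(np.asarray(P)-np.array(d["xyz"]))@R@K.T; return q[:,:2]/q[:,2:]
def box(x,y,a,s):
    L,W,H=s; c=np.array([[i*L/2,j*W/2,k] for i in(-1,1) for j in(-1,1) for k in(0,H)])
    R=np.array([[np.cos(a),-np.sin(a),0],[np.sin(a),np.cos(a),0],[0,0,1]])
    return c@R.T+[x,y,0]
def fit(views,s,x0):
    S=8
    def cost(p,full=False):
        r=[]
        for d,m in views:
            ys,xs=np.nonzero(m); o=np.array([xs.min()-15,ys.min()-15]); w=xs.max()+15-o[0];h=ys.max()+15-o[1]
            big=cv2.resize(m[o[1]:o[1]+h,o[0]:o[0]+w].astype(np.uint8),None,fx=S,fy=S,interpolation=cv2.INTER_NEAREST)
            im=np.zeros_like(big); hull=cv2.convexHull(((proj(d,box(*p,s))-o+.5)*S).round().astype(np.int32)); cv2.fillPoly(im,[hull],1)
            r.append((im&big).sum()/(im|big).sum())
        return r if full else -sum(r)
    b=None
    for a in np.arange(-.6,.61,.3):
        q=minimize(cost,[x0[0],x0[1],a],method="Nelder-Mead",options=dict(initial_simplex=[[x0[0]+i,x0[1]+j,a+k] for i,j,k in((0,0,0),(15,0,0),(0,15,0),(0,0,.2))],maxiter=150))
        if b is None or q.fun<b.fun:b=q
    return b.x,np.round(cost(b.x,True),3)
E
python3 - <<'E'
from h import *
M={};D={}
for n in("top","scene"):
    D[n]=cam(n); M[n]={t:cams.cut_out(n,t) for t in("tin_a","grey_board","jar_aqua","cup_red","bottle_yellow")}
    for t in("jar_aqua","cup_red","bottle_yellow"):
        for o in M[n][t]:
            r=o["rect"];print(n,t,round(o["p"],2),toworld(D[n],[r[0],r[1]+r[3]/2],0)[:2].round(),toworld(D[n],r[:2],40)[:2].round())
for t,s,z in(("tin_a",(100,56,30),15),("grey_board",(280,210,12),6)):
    for o in M["top"][t]:
        x0=toworld(D["top"],o["rect"][:2],z)[:2]; v=[(D["top"],o["pixels"])]
        for o2 in M["scene"][t]:
            if np.linalg.norm(toworld(D["scene"],o2["rect"][:2],z)[:2]-x0)<35: v.append((D["scene"],o2["pixels"]))
        print(t,x0.round(),[np.round(u,2) for u in fit(v,s,x0)],D["top"]["image"][o["pixels"]].mean(0).round())
E
```

```text
top jar_aqua 0.62 [543. 379.] [571. 389.]
top cup_red 0.71 [ 531. -464.] [ 544. -451.]
scene jar_aqua 0.64 [537. 406.] [568. 398.]
scene bottle_yellow 0.9 [613. 460.] [628. 453.]
tin_a [437. 237.] [array([ 4.4403e+02,  2.4419e+02, -1.9000e-01]), array([0.89, 0.94])] [134. 140. 146.]
tin_a [ 442. -297.] [array([ 4.3976e+02, -2.8637e+02,  2.0000e-01]), array([0.94])] [144. 151. 159.]
tin_a [ 591. -280.] [array([ 5.9166e+02, -2.7770e+02, -1.7000e-01]), array([0.89])] [137.  84. 177.]
tin_a [ 375. -126.] [array([ 378.68, -118.23,   -1.46]), array([0.91, 0.73])] [ 80. 168.  91.]
tin_a [430.   9.] [array([ 4.3199e+02,  1.3990e+01, -4.0000e-01]), array([0.91, 0.91])] [137. 144. 149.]
grey_board [670.  48.] [array([685.98,  48.54,  -1.77]), array([0.98, 0.96])] [159. 165. 169.]
```

The top view shows the plain tins at about (229,203), (297,231) and (399,267). The purple look-alike is at (415,225), the green one at (333,262) and the board at (325,172). The scene view shows the jar at (158,200) and the bottle at (133,195), both well to the left of the work. I'm moving above the left tin first.

Call:
{"method": "move_arm", "body": {
  "steps": [
    [[-0.96,-0.7,0.2],0,0],
    [[-0.96,-0.7,0.2],0,0],
    [[-0.96,-0.7,0.2],0,0],
    [[-0.96,-0.7,0.2],0,0],
    [[-0.96,-0.7,0.2],0,0],
    [[-0.96,-0.7,0.2],0,0],
    [[-0.96,-0.7,0.2],0,0],
    [[-0.96,-0.7,0.2],0,0],
    [[-0.96,-0.7,0.2],0,0],
    [[-0.96,-0.7,0.2],0,0],
    [[-0.96,-0.7,0.2],0,0],
    [[-0.96,-0.7,0.2],0,0],
    [[-0.96,-0.7,0.2],0,0],
    [[-0.96,-0.7,0.2],0,0],
    [[0,0,0],-0.86,0],
    [[0,0,0],-0.86,0],
    [[0,0,0],0,0],
    [[0,0,0],0,0]
  ]
}}

```text
t: 2.4
ee_pos: [443.5, 246.2, 152.7]
orientation: [0.301, 3.127, 0.0]
ft_force: [-0.0, 1.1, -0.1]
width: 87.5
grasp_force: 0.0
```

```bash
cat >> h.py <<'E'
from scipy.spatial.transform import Rotation as Rot
def plan(target=None,yaw=None):
    "tool shifts in units (25mm), then turn in units (5deg), from measured pose"
    s=ctrl.get_obs();R=Rot.from_rotvec(s["orientation"]).as_matrix();p=np.array(s["ee_pos"])
    psi=np.arctan2(R[1,0],R[0,0])
    print("t",round(s["t"],2),"pos",p.round(1),"psi",round(psi,3),"tilt",np.round(R[:,2],3),"w",round(s["width"],1),"gf",round(s["grasp_force"],1),"q",np.round(s["qpos"],2))
    if target is not None: print("  units",np.round(R.T@(np.array(target)-p)/25,2))
    if yaw is not None: print("  turn",round(-((yaw-psi+np.pi)%(2*np.pi)-np.pi)/np.radians(5),2))
def wristfit(s=(100,56,30),name="tin_a",save=None,near=None):
    o=ctrl.get_obs();d=cams.get_image("wrist")
    T=np.eye(4);T[:3,:3]=Rot.from_rotvec(o["orientation"]).as_matrix();T[:3,3]=o["ee_pos"]
    W=T@np.array(d["mount"]);K=np.array(d["camera_matrix"]);f=K[0,0];c=K[:2,2]
    if save: cv2.imwrite(save,d["image"][:,:,::-1])
    def pw(P):
        q=(np.asarray(P)-W[:3,3])@W[:3,:3];n=np.hypot(q[:,0],q[:,1]);th=np.arctan2(n,q[:,2])
        return c+f*th[:,None]*q[:,:2]/np.maximum(n,1e-9)[:,None]
    def ray(uv,z):
        e=(np.array(uv)-c)/f;th=np.linalg.norm(e);v=np.r_[np.sin(th)*e/max(th,1e-9),np.cos(th)];v=W[:3,:3]@v
        return W[:3,3]+v*(z-W[2,3])/v[2]
    global proj; old=proj; proj=lambda d,P:pw(P)
    for r in cams.cut_out("wrist",name):
        x0=ray(r["rect"][:2],15)[:2]
        if near is not None and np.linalg.norm(x0-near)>70: continue
        print("  wrist",round(r["p"],2),np.round(r["rect"]),x0.round(),d["image"][r["pixels"]].mean(0).round(),[np.round(u,3) for u in fit([(d,r["pixels"])],s,x0)])
    proj=old
E
python3 - <<'E'
from h import *
wristfit(save="pics/w1.png"); plan((444,244,100),2.95)
E
```

```text
wrist 0.91 [ 80. 251.  65.  82.] [420.  20.] [129. 131. 136.] [array([ 4.3298e+02,  1.0446e+01, -3.7200e-01]), array([0.798])]
  wrist 0.73 [309. 230.  73. 126.] [443. 243.] [151. 154. 159.] [array([ 4.43969e+02,  2.43386e+02, -1.87000e-01]), array([0.969])]Traceback (most recent call last):
  File "<stdin>", line 2, in <module>
  File "h.py", line 54, in wristfit
    print("  wrist",round(r["p"],2),np.round(r["rect"]),x0.round(),d["image"][r["pixels"]].mean(0).round(),[np.round(u,3) for u in fit([(d,r["pixels"])],s,x0)])
                                                                                                                                   ~~~^^^^^^^^^^^^^^^^^^^^^^^^
  File "h.py", line 28, in fit
    q=minimize(cost,[x0[0],x0[1],a],method="Nelder-Mead",options=dict(initial_simplex=[[x0[0]+i,x0[1]+j,a+k] for i,j,k in((0,0,0),(15,0,0),(0,15,0),(0,0,.2))],maxiter=150))
    res = _minimize_neldermead(fun, x0, args, callback, bounds=bounds,
                               **options)
    fsim[k] = func(sim[k])
              ~~~~^^^^^^^^
    fx = function(np.copy(x), *(wrapper_args + args))
  File "h.py", line 22, in cost
    big=cv2.resize(m[o[1]:o[1]+h,o[0]:o[0]+w].astype(np.uint8),None,fx=S,fy=S,interpolation=cv2.INTER_NEAREST)
cv2.error: OpenCV(4.12.0) /io/opencv/modules/imgproc/src/resize.cpp:4208: error: (-215:Assertion failed) !ssize.empty() in function 'resize'
```

View pics/w1.png

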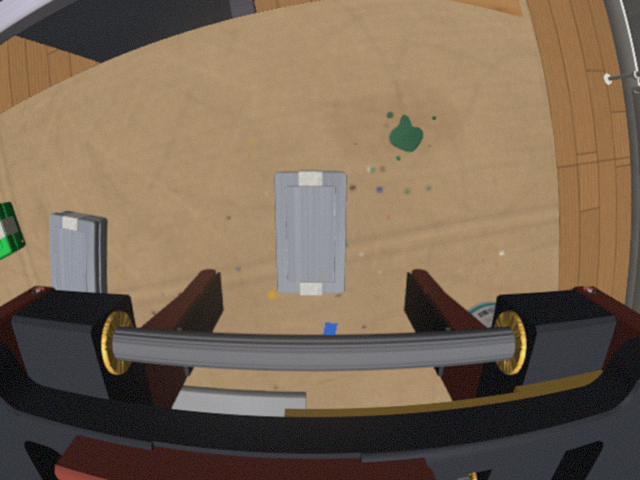

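The wrist view shows the left tin centred at (310,232), squarely between the open fingers, and the fit agrees with the overview to 1 mm. I'll descend, grip and lift.

Call:
{"method": "move_arm", "body": {
  "steps": [
    [[0,-0.1,0.9],0,0],
    [[0,0,1],0,0],
    [[0,0,1],0,0],
    [[0,0,1],0,0],
    [[0,0,1],0,0],
    [[0,0,0.6],0,0],
    [[0,0,0.4],0,0],
    [[0,0,0],0,1],
    [[0,0,0],0,1],
    [[0,0,0],0,1],
    [[0,0,0],0,1],
    [[0,0,0],0,1],
    [[0,0,0],0,1],
    [[0,0,0],0,1],
    [[0,0,0],0,1],
    [[0,0,0],0,1]
  ]
}}

```text
t: 3.83
ee_pos: [443.6, 244.2, 6.1]
orientation: [0.298, 3.126, 0.001]
ft_force: [-1.3, -0.5, 7.0]
width: 55.9
grasp_force: 30.0
```

Call:
{"method": "move_arm", "body": {
  "steps": [
    [[0,0,-0.5],0,1],
    [[0,0,-1],0,1],
    [[0,0,-1],0,1],
    [[0,0,-1],0,1],
    [[0,0,-0.5],0,1],
    [[0,0,0],0,1],
    [[0,0,0],0,1],
    [[0,0,0],0,1],
    [[0,0,0],0,1]
  ]
}}

```text
t: 4.58
ee_pos: [442.1, 243.3, 103.9]
orientation: [-0.297, -3.125, 0.002]
ft_force: [0.1, 0.3, -2.9]
width: 55.9
grasp_force: 30.0
```

```bash
cat >> h.py <<'E'
def weigh(n=8):
    r=[]
    for i in range(n):
        s=ctrl.get_obs();R=Rot.from_rotvec(s["orientation"]).as_matrix()
        r.append(np.r_[R.T@np.array(s["ft_force"]),R.T@np.array(s["moment"])]);cams.get_image("wrist")
    r=np.array(r);print("tool-frame F,M",r.mean(0).round(3),"+-",(r.std(0)).round(3))
E
python3 - <<'E'
from h import *
plan();weigh()
E
```

```text
t 4.58 pos [442.1 243.3 103.9] psi 2.952 tilt [-0.002 -0.001 -1.   ] w 55.9 gf 30.0 q [ 0.48  0.43  1.97  0.    0.74 -0.9 ]
tool-frame F,M [ 2.000e-03  2.110e-01  2.952e+00 -1.400e-02  8.000e-03 -7.000e-03] +- [0.516 0.47  0.244 0.014 0.02  0.022]
```

Call:
{"method": "move_arm", "body": {
  "steps": [
    [[1,0,0],0,1],
    [[1,0,0],0,1],
    [[-1,0,0],0,1],
    [[-1,0,0],0,1],
    [[-1,0,0],0,1],
    [[-1,0,0],0,1],
    [[1,0,0],0,1],
    [[1,0,0],0,1],
    [[0,0,0],0,1],
    [[0,0,0],0,1],
    [[0,0,0],0,1]
  ]
}}

```text
t: 5.9
ee_pos: [443.6, 244.2, 105.4]
orientation: [0.297, 3.127, 0.001]
ft_force: [-0.1, 0.8, -2.2]
width: 55.5
grasp_force: 30.0
```

```bash
python3 - <<'E'
from h import *
plan();weigh()
E
```

```text
t 5.9 pos [443.6 244.2 105.4] psi 2.952 tilt [ 0.001  0.    -1.   ] w 55.5 gf 30.0 q [ 0.48  0.43  1.97 -0.    0.74 -0.9 ]
tool-frame F,M [ 0.4    0.057  2.37   0.009  0.02  -0.016] +- [0.437 0.404 0.506 0.031 0.026 0.024]
```

Call:
{"method": "move_arm", "body": {
  "steps": [
    [[-1,0,0],0,1],
    [[-1,0,0],0,1],
    [[1,0,0],0,1],
    [[1,0,0],0,1],
    [[1,0,0],0,1],
    [[1,0,0],0,1],
    [[-1,0,0],0,1],
    [[-1,0,0],0,1],
    [[0,0,0],0,1],
    [[0,0,0],0,1],
    [[0,0,0],0,1]
  ]
}}

```text
t: 7.22
ee_pos: [442.4, 243.5, 104.9]
orientation: [-0.298, -3.126, 0.001]
ft_force: [0.2, -0.2, -2.4]
width: 56.2
grasp_force: 30.0
```

```bash
python3 - <<'E'
from h import *
plan((444,243.4,100),2.955);weigh()
E
```

```text
t 7.22 pos [442.4 243.5 104.9] psi 2.951 tilt [-0.001 -0.    -1.   ] w 56.2 gf 30.0 q [ 0.48  0.43  1.97  0.    0.74 -0.9 ]
  units [-0.06  0.01  0.2 ]
  turn -0.04
tool-frame F,M [ 0.105 -0.004  2.594  0.004  0.012 -0.015] +- [0.321 0.418 0.688 0.033 0.02  0.018]
```

The moment about the tin's width stayed near zero, where a loose piece would give about 0.044 N m. The left tin is silent, so I'm setting it back.

Call:
{"method": "move_arm", "body": {
  "steps": [
    [[0,0,0.5],0,1],
    [[0,0,1],0,1],
    [[0,0,1],0,1],
    [[0,0,0.8],0,1],
    [[0,0,0.4],0,1],
    [[0,0,0.2],0,1],
    [[0,0,0.06],0,1],
    [[0,0,0],0,1],
    [[0,0,0],0,0],
    [[0,0,0],0,0],
    [[0,0,0],0,0],
    [[0,0,0],0,0],
    [[0,0,0],0,0],
    [[0,0,-0.5],0,0],
    [[0,0,-1],0,0],
    [[0,0,-1],0,0],
    [[0,0,-1],0,0],
    [[0,0,-1],0,0],
    [[0,0,-1],0,0],
    [[0,0,0],0,0]
  ]
}}

```text
t: 9.28
ee_pos: [445.4, 245.1, 148.1]
orientation: [0.297, 3.121, 0.007]
ft_force: [0.6, 0.4, 1.1]
width: 87.8
grasp_force: 0.0
```

```bash
python3 - <<'E'
from h import *
wristfit(near=(444,243)); plan((433,12,150),2.75)
E
```

```text
wrist 0.96 [310. 231.  74. 129.] [445. 243.] [152. 153. 159.] [array([ 4.43801e+02,  2.43581e+02, -1.87000e-01]), array([0.976])]
t 9.38 pos [443.5 244.1 144.6] psi 2.952 tilt [ 0.002  0.001 -1.   ] w 87.7 gf 0.0 q [ 0.48  0.36  1.95 -0.    0.83 -0.9 ]
  units [-1.34 -9.2  -0.23]
  turn 2.31
```

Call:
{"method": "move_arm", "body": {
  "steps": [
    [[-0.13,-0.92,-0.02],0,0],
    [[-0.13,-0.92,-0.02],0,0],
    [[-0.13,-0.92,-0.02],0,0],
    [[-0.13,-0.92,-0.02],0,0],
    [[-0.13,-0.92,-0.02],0,0],
    [[-0.13,-0.92,-0.02],0,0],
    [[-0.13,-0.92,-0.02],0,0],
    [[-0.13,-0.92,-0.02],0,0],
    [[-0.13,-0.92,-0.02],0,0],
    [[-0.13,-0.92,-0.02],0,0],
    [[0,0,0],0.77,0],
    [[0,0,0],0.77,0],
    [[0,0,0],0.77,0],
    [[0,0,0],0,0],
    [[0,0,0],0,0]
  ]
}}

```text
t: 10.63
ee_pos: [430.7, 11.8, 147.7]
orientation: [-0.607, -3.08, 0.001]
ft_force: [0.5, -0.3, -0.1]
width: 87.4
grasp_force: 0.0
```

```bash
python3 - <<'E'
from h import *
wristfit(near=(433,12)); plan((432,12,6),2.75)
E
```

```text
wrist 0.59 [317. 231.  76. 129.] [431.  14.] [149. 151. 156.] [array([ 4.31619e+02,  1.28330e+01, -3.65000e-01]), array([0.969])]
t 10.73 pos [431.   11.9 148.1] psi 2.752 tilt [-0.001 -0.    -1.   ] w 88.1 gf 0.0 q [ 0.    0.26  2.1  -0.    0.78 -1.18]
  units [-0.04  0.02  5.68]
  turn 0.03
```

Call:
{"method": "move_arm", "body": {
  "steps": [
    [[0,0.03,0.7],-0.29,0],
    [[0,0,1],0,0],
    [[0,0,1],0,0],
    [[0,0,1],0,0],
    [[0,0,1],0,0],
    [[0,0,0.6],0,0],
    [[0,0,0.4],0,0],
    [[0,0,0],0,1],
    [[0,0,0],0,1],
    [[0,0,0],0,1],
    [[0,0,0],0,1],
    [[0,0,0],0,1],
    [[0,0,0],0,1],
    [[0,0,-0.5],0,1],
    [[0,0,-1],0,1],
    [[0,0,-1],0,1],
    [[0,0,-1],0,1],
    [[0,0,-0.5],0,1],
    [[0,0,0],0,1],
    [[0,0,0],0,1]
  ]
}}

```text
t: 12.4
ee_pos: [432.1, 12.5, 106.7]
orientation: [0.571, 3.087, 0.0]
ft_force: [-0.2, -0.2, -2.9]
width: 55.8
grasp_force: 30.0
```

```bash
python3 - <<'E'
from h import *
plan();weigh()
E
```

```text
t 12.4 pos [432.1  12.5 106.7] psi 2.776 tilt [ 0.002 -0.    -1.   ] w 55.8 gf 30.0 q [ 0.    0.34  2.12 -0.    0.67 -1.2 ]
tool-frame F,M [ 1.250e-01 -1.610e-01  2.919e+00  2.000e-03  1.400e-02  1.700e-02] +- [0.433 0.393 0.517 0.023 0.043 0.018]
```

Call:
{"method": "move_arm", "body": {
  "steps": [
    [[1,0,0],0,1],
    [[1,0,0],0,1],
    [[-1,0,0],0,1],
    [[-1,0,0],0,1],
    [[-1,0,0],0,1],
    [[-1,0,0],0,1],
    [[1,0,0],0,1],
    [[1,0,0],0,1],
    [[0,0,0],0,1],
    [[0,0,0],0,1],
    [[0,0,0],0,1]
  ]
}}

```text
t: 13.72
ee_pos: [432.4, 12.5, 106.2]
orientation: [0.571, 3.088, 0.0]
ft_force: [0.5, -0.6, -2.3]
width: 55.7
grasp_force: 30.0
```

```bash
python3 - <<'E'
from h import *
plan((431.6,12.8,105),2.777);weigh()
E
```

```text
t 13.72 pos [432.4  12.5 106.2] psi 2.776 tilt [ 0.001 -0.    -1.   ] w 55.7 gf 30.0 q [ 0.    0.34  2.12 -0.    0.67 -1.2 ]
  units [ 0.03 -0.    0.05]
  turn -0.01
tool-frame F,M [-2.020e-01 -2.780e-01  2.624e+00 -2.000e-03 -1.200e-02 -4.000e-03] +- [0.733 0.358 0.437 0.034 0.037 0.023]
```

Call:
{"method": "move_arm", "body": {
  "steps": [
    [[-1,0,0],0,1],
    [[-1,0,0],0,1],
    [[1,0,0],0,1],
    [[1,0,0],0,1],
    [[1,0,0],0,1],
    [[1,0,0],0,1],
    [[-1,0,0],0,1],
    [[-1,0,0],0,1],
    [[0,0,0],0,1],
    [[0,0,0],0,1],
    [[0,0,0],0,1],
    [[0,0,0],0,1]
  ]
}}

```text
t: 15.12
ee_pos: [430.7, 12.6, 105.9]
orientation: [-0.572, -3.088, 0.0]
ft_force: [-0.3, 1.1, -2.7]
width: 55.9
grasp_force: 30.0
```

```bash
python3 - <<'E'
from h import *
plan((431.6,12.8,6.5),2.777);weigh(18)
E
```

```text
t 15.12 pos [430.7  12.6 105.9] psi 2.776 tilt [-0.001  0.    -1.   ] w 55.9 gf 30.0 q [ 0.    0.34  2.13  0.    0.68 -1.2 ]
  units [-0.03  0.02  3.98]
  turn -0.02
tool-frame F,M [ 9.200e-02  1.000e-03  2.732e+00  6.000e-03 -1.300e-02 -7.000e-03] +- [0.564 0.328 0.787 0.037 0.038 0.029]
```

Also silent. I'm setting the middle tin back and going to the right one.

Call:
{"method": "move_arm", "body": {
  "steps": [
    [[0,0,0.5],0,1],
    [[0,0,1],0,1],
    [[0,0,1],0,1],
    [[0,0,0.8],0,1],
    [[0,0,0.4],0,1],
    [[0,0,0.2],0,1],
    [[0,0,0.06],0,1],
    [[0,0,0],0,1],
    [[0,0,0],0,0],
    [[0,0,0],0,0],
    [[0,0,0],0,0],
    [[0,0,0],0,0],
    [[0,0,0],0,0],
    [[0,0,-0.5],0,0],
    [[0,0,-1],0,0],
    [[0,0,-1],0,0],
    [[0,0,-1],0,0],
    [[0,0,-1],0,0],
    [[0,0,-1],0,0],
    [[0,0,0],0,0]
  ]
}}

```text
t: 17.68
ee_pos: [434.4, 12.5, 148.6]
orientation: [0.57, 3.082, 0.002]
ft_force: [0.8, 0.2, 0.3]
width: 87.9
grasp_force: 0.0
```

```bash
python3 - <<'E'
from h import *
wristfit(near=(432,12)); plan((440,-287,150),.2)
E
```

```text
wrist 0.87 [313. 226.  77. 125.] [431.  13.] [149. 151. 157.] [array([ 4.3081e+02,  1.2364e+01, -3.6600e-01]), array([0.967])]
t 17.78 pos [432.3  12.5 145.4] psi 2.776 tilt [ 0.003  0.    -1.   ] w 87.7 gf 0.0 q [ 0.    0.27  2.1   0.    0.77 -1.2 ]
  units [ -4.57 -11.08  -0.18]
  turn 29.51
```

Call:
{"method": "move_arm", "body": {
  "steps": [
    [[-0.38,-0.92,-0.02],0,0],
    [[-0.38,-0.92,-0.02],0,0],
    [[-0.38,-0.92,-0.02],0,0],
    [[-0.38,-0.92,-0.02],0,0],
    [[-0.38,-0.92,-0.02],0,0],
    [[-0.38,-0.92,-0.02],0,0],
    [[-0.38,-0.92,-0.02],0,0],
    [[-0.38,-0.92,-0.02],0,0],
    [[-0.38,-0.92,-0.02],0,0],
    [[-0.38,-0.92,-0.02],0,0],
    [[-0.38,-0.92,-0.02],0,0],
    [[-0.38,-0.92,-0.02],0,0],
    [[0,0,0],1,0],
    [[0,0,0],1,0],
    [[0,0,0],1,0],
    [[0,0,0],1,0],
    [[0,0,0],1,0],
    [[0,0,0],1,0],
    [[0,0,0],1,0],
    [[0,0,0],1,0]
  ]
}}

```text
t: 19.45
ee_pos: [438.5, -285.4, 148.6]
orientation: [-1.598, -2.701, -0.0]
ft_force: [-0.1, -0.6, 0.3]
width: 87.9
grasp_force: 0.0
```

Call:
{"method": "move_arm", "body": {
  "steps": [
    [[0,0,0],1,0],
    [[0,0,0],1,0],
    [[0,0,0],1,0],
    [[0,0,0],1,0],
    [[0,0,0],1,0],
    [[0,0,0],1,0],
    [[0,0,0],1,0],
    [[0,0,0],1,0],
    [[0,0,0],1,0],
    [[0,0,0],1,0],
    [[0,0,0],1,0],
    [[0,0,0],1,0],
    [[0,0,0],1,0],
    [[0,0,0],1,0],
    [[0,0,0],1,0],
    [[0,0,0],1,0],
    [[0,0,0],1,0],
    [[0,0,0],1,0],
    [[0,0,0],1,0],
    [[0,0,0],1,0]
  ]
}}

```text
t: 21.12
ee_pos: [438.5, -285.3, 148.6]
orientation: [-3.097, -0.512, 0.004]
ft_force: [-0.6, 0.2, -0.5]
width: 88.2
grasp_force: 0.0
```

Call:
{"method": "move_arm", "body": {
  "steps": [
    [[0,0,0],0.75,0],
    [[0,0,0],0.75,0],
    [[0,0,0],0,0],
    [[0,0,0],0,0]
  ]
}}

```text
t: 21.45
ee_pos: [438.7, -285.5, 149.2]
orientation: [-3.124, -0.319, 0.003]
ft_force: [0.7, 0.6, 0.0]
width: 87.8
grasp_force: 0.0
```

```bash
python3 - <<'E'
from h import *
wristfit(near=(440,-287)); plan((440,-287,6),.2)
E
```

```text
wrist 0.77 [318. 230.  72. 131.] [ 438. -289.] [153. 155. 160.] [array([ 4.39328e+02, -2.86572e+02,  1.85000e-01]), array([0.97])]
t 21.55 pos [ 439.  -285.7  149.8] psi 0.203 tilt [-0.001  0.001 -1.   ] w 87.7 gf 0.0 q [-0.6   0.38  1.91 -0.    0.86  0.77]
  units [0.03 0.06 5.75]
  turn 0.03
```

Call:
{"method": "move_arm", "body": {
  "steps": [
    [[0,0.04,0.75],0.2,0],
    [[0,0,1],0,0],
    [[0,0,1],0,0],
    [[0,0,1],0,0],
    [[0,0,1],0,0],
    [[0,0,0.6],0,0],
    [[0,0,0.4],0,0],
    [[0,0,0],0,1],
    [[0,0,0],0,1],
    [[0,0,0],0,1],
    [[0,0,0],0,1],
    [[0,0,0],0,1],
    [[0,0,0],0,1],
    [[0,0,-0.5],0,1],
    [[0,0,-1],0,1],
    [[0,0,-1],0,1],
    [[0,0,-1],0,1],
    [[0,0,-0.5],0,1],
    [[0,0,0],0,1],
    [[0,0,0],0,1]
  ]
}}

```text
t: 23.22
ee_pos: [439.8, -287.1, 107.9]
orientation: [3.127, 0.288, 0.002]
ft_force: [0.1, -0.3, -2.5]
width: 55.8
grasp_force: 30.0
```

```bash
python3 - <<'E'
from h import *
plan();weigh()
E
```

```text
t 23.22 pos [ 439.8 -287.1  107.9] psi 0.184 tilt [ 0.002 -0.001 -1.   ] w 55.8 gf 30.0 q [-0.6   0.45  1.93  0.    0.77  0.79]
tool-frame F,M [-0.007 -0.327  2.424  0.012 -0.131 -0.008] +- [0.538 0.379 0.309 0.015 0.03  0.037]
```

Call:
{"method": "move_arm", "body": {
  "steps": [
    [[1,0,0],0,1],
    [[1,0,0],0,1],
    [[-1,0,0],0,1],
    [[-1,0,0],0,1],
    [[-1,0,0],0,1],
    [[-1,0,0],0,1],
    [[1,0,0],0,1],
    [[1,0,0],0,1],
    [[0,0,0],0,1],
    [[0,0,0],0,1],
    [[0,0,0],0,1]
  ]
}}

```text
t: 24.53
ee_pos: [439.1, -286.6, 106.5]
orientation: [-3.127, -0.289, 0.002]
ft_force: [-0.2, 0.4, -2.7]
width: 55.8
grasp_force: 30.0
```

```bash
python3 - <<'E'
from h import *
weigh(12);plan((686,49,190),1.37)
E
```

```text
tool-frame F,M [ 1.690e-01 -2.000e-03  2.721e+00  2.800e-02 -2.040e-01  1.200e-02] +- [0.404 0.357 0.515 0.024 0.022 0.033]
t 25.13 pos [ 439.6 -287.   107. ] psi 0.184 tilt [ 0. -0. -1.] w 56.0 gf 30.0 q [-0.6   0.45  1.93 -0.    0.77  0.79]
  units [ 12.15 -11.41  -3.32]
  turn -13.59
```

Call:
{"method": "move_arm", "body": {
  "steps": [
    [[-1,0,0],0,1],
    [[-1,0,0],0,1],
    [[1,0,0],0,1],
    [[1,0,0],0,1],
    [[1,0,0],0,1],
    [[1,0,0],0,1],
    [[-1,0,0],0,1],
    [[-1,0,0],0,1],
    [[0,0,0],0,1],
    [[0,0,0],0,1],
    [[0,0,0],0,1]
  ]
}}

```text
t: 26.05
ee_pos: [440.1, -287.3, 107.2]
orientation: [3.128, 0.287, 0.001]
ft_force: [0.1, 0.2, -3.0]
width: 56.0
grasp_force: 30.0
```

```bash
python3 - <<'E'
from h import *
weigh(12);plan((686,49,190),1.37)
E
```

```text
tool-frame F,M [ 0.026 -0.13   2.855 -0.004 -0.099  0.005] +- [0.417 0.627 0.547 0.028 0.016 0.025]
t 26.65 pos [ 439.7 -287.   106.9] psi 0.184 tilt [-0. -0. -1.] w 55.7 gf 30.0 q [-0.6   0.45  1.93 -0.    0.77  0.79]
  units [ 12.14 -11.41  -3.32]
  turn -13.59
```

The moment swings by about 0.1 N m between ends, so the right tin rattles. I'm presenting it over the board.

Call:
{"method": "move_arm", "body": {
  "steps": [
    [[0,0,-0.5],0,1],
    [[0,0,-1],0,1],
    [[0,0,-1],0,1],
    [[0,0,-1],0,1],
    [[0,0,-0.5],0,1],
    [[0.8,-0.76,0],0,1],
    [[0.81,-0.76,0],0,1],
    [[0.81,-0.76,0],0,1],
    [[0.81,-0.76,0],0,1],
    [[0.81,-0.76,0],0,1],
    [[0.81,-0.76,0],0,1],
    [[0.81,-0.76,0],0,1],
    [[0.81,-0.76,0],0,1],
    [[0.81,-0.76,0],0,1],
    [[0.81,-0.76,0],0,1],
    [[0.81,-0.76,0],0,1],
    [[0.81,-0.76,0],0,1],
    [[0.81,-0.76,0],0,1],
    [[0.81,-0.76,0],0,1],
    [[0.81,-0.76,0],0,1]
  ]
}}

```text
t: 28.32
ee_pos: [686.4, 49.9, 206.6]
orientation: [3.128, 0.288, -0.001]
ft_force: [0.5, 0.2, -1.9]
width: 55.7
grasp_force: 30.0
```

Call:
{"method": "move_arm", "body": {
  "steps": [
    [[0,0,0],-0.97,1],
    [[0,0,0],-0.97,1],
    [[0,0,0],-0.97,1],
    [[0,0,0],-0.97,1],
    [[0,0,0],-0.97,1],
    [[0,0,0],-0.97,1],
    [[0,0,0],-0.97,1],
    [[0,0,0],-0.97,1],
    [[0,0,0],-0.97,1],
    [[0,0,0],-0.97,1],
    [[0,0,0],-0.97,1],
    [[0,0,0],-0.97,1],
    [[0,0,0],-0.97,1],
    [[0,0,0],-0.97,1],
    [[0,0,0],0,1],
    [[0,0,0],0,1],
    [[0,0,0],0,1]
  ]
}}

```text
t: 29.73
ee_pos: [685.8, 48.7, 206.7]
orientation: [-2.436, -1.983, 0.001]
ft_force: [0.0, -0.2, -2.4]
width: 56.1
grasp_force: 30.0
```

```bash
python3 - <<'E'
from h import *
plan((686,49,206),1.37);weigh(6);d=cam("top");cv2.imwrite("pics/top1.png",d["image"][:,:,::-1])
E
```

```text
t 29.73 pos [685.8  48.7 206.7] psi 1.366 tilt [-0. -0. -1.] w 56.1 gf 30.0 q [ 0.05  0.53  1.49 -0.    1.12  0.26]
  units [0.01 0.01 0.03]
  turn -0.04
tool-frame F,M [ 0.099  0.127  2.404  0.061 -0.135 -0.008] +- [0.254 0.246 0.392 0.022 0.032 0.02 ]
```

View pics/top1.png

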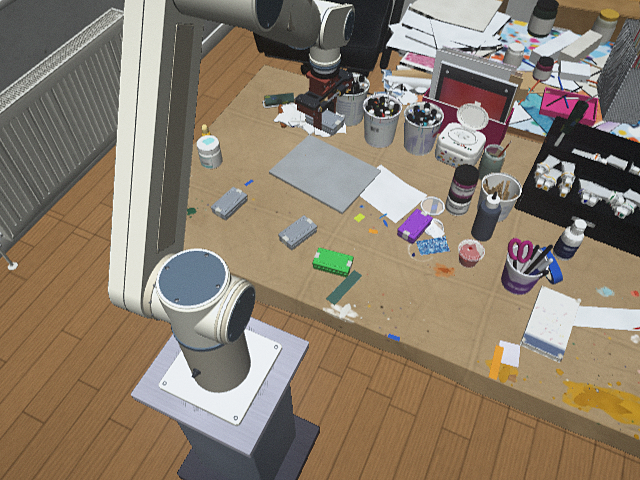

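The picture shows the held tin at (332,122), parallel to the board's long side. Both silent tins are back at (229,203) and (297,231), and the jar at (208,150) and the cup at (470,250) are untouched. Handing in.

```bash
python3 -c "
from workcell import ctrl
print(ctrl.close_job())"
```

```text
the job is handed in; nothing more can be done
None
```

The rattling tin is the right-hand one: it is held level, lid up, about 20 cm above the middle of the board, with both silent tins back in place, and the job is handed in (the hand-in returned no verdict).

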